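# Charge the new nib of a paint marker and snap its cap on

### The job

The broad paint marker parked in the wooden rest has a fresh nib: stand it upright, nib down, on the white tile and keep its spring-loaded nib pressed nearly all the way in for two full seconds so that it fills. Then push the marker straight down into its own (wider) cap in the cap stand until it clicks, keep pressing it firmly home for a full second after the click, lift the capped marker well clear of the stand and finish while holding it up, upright and still, by its barrel. Leave the slim marker and the narrow cap in their places.

Things in the scene. Friction and masses are not known exactly. Their poses are not given: they have to be found in the camera images.
- marker: Broad paint marker, loose, about 45 g, 141 mm long: straight white barrel 22 mm across above a black collar (25 mm across, 8 mm high). Origin: centre of the collar's underside, +z up the barrel, whose end is at +101 mm; nib tip at -40 mm. At the start it stands upright, nib down, its collar on top of the rest and its nose hanging free in the well with about 1 mm of play.
- nib (a joint): Spring-loaded nib (valve) of the broad marker: 0 = fully out, 0.005 m = fully in against its stop (tip then 35 mm below the collar's underside). 2 N starts it, 7 N presses it fully in; it springs back when released.
- slim_marker: Slim marker, same look but a 16 mm barrel, 91 mm above its collar; stands in the other well of the same rest, 66 mm from the broad one. Stays there. Origin: centre of the underside of its collar.
- marker_rest: Fixed wooden block, 64 x 142 x 46 mm, origin at the centre of its underside; the wells are at its y = +33 mm (broad marker) and y = -33 mm (slim marker), at x = 0. The markers rise about 100 and 91 mm above its top.
- tile: Fixed white glazed tile on a cork backing, 110 x 110 mm, top face 10 mm above its origin (centre of the underside). A few dry dabs of paint lie on it; any spot of it will do.
- cap: Snap cap of the broad marker, black, loose, 43 g, mouth up: body 25 mm across, bore 19 mm, 46 mm high, 43 mm deep inside. Origin: centre of its underside, +z to the mouth. Stands in a 17 mm deep socket of the cap stand with under 1 mm of play all round; its underside is 8 mm above the table.
- cap_rim (a point): Centre of the broad cap's mouth, in the plane of its rim. Home = the marker's origin lies here, collar on rim. Six sprung tongues near the rim catch the marker's ridge: from 8 mm before home the push rises to 10 to 15 N, falls away with a click 5 to 3 mm before home, and the cap is drawn on; then it stops hard. It now holds far more than the cap's weight.
- slim_cap: Narrower and shorter cap of the slim marker: body 18 mm across, 38 mm high, on the same 26.5 mm foot; stands in the other socket, 64 mm from the broad cap. Stays there. Origin: centre of its underside.
- cap_stand: Fixed low wooden block, 60 x 136 x 25 mm, origin at the centre of its underside, sockets at its y = +32 and -32 mm, x = 0; which cap stands in which varies.
- nib_tip (a point): Tip of the broad marker's nib. Above it the black nose, 12 mm across, carries a bevelled snap ridge, 18 mm across, 8 to 15 mm below the collar.

How it is judged:
On the way, in this order (a step that is already met when the one before it is completed fails the run):
1. the broad marker stands upright on the tile with its nib pressed in at least 3.5 mm, for 1.6 s (value of joint nib above 0.0035 m and contact force between marker and tile above 2 N and angle between marker's own z axis and vertical below 0.2 rad), for 1.6 s.
2. the marker has clicked into its wider cap, its collar on the rim (within 1.5 mm), and is still pressed down onto the stand with more than 5 N, for 0.7 s (z of marker in the frame of cap_rim below 0.0015 m and distance between marker and cap_rim below 0.004 m and angle between the z axis of marker and the z axis of cap, either way round below 0.1 rad and contact force between cap and cap_stand above 5 N), for 0.7 s.
At the end, for the whole second after the job is handed in: Fingers grip the broad marker, upright within 0.2 rad and still (under 20 mm/s); the wide cap is fully home on it (collar within 1.5 mm of the rim), carried by it alone, its underside at least 40 mm above the table; slim marker and narrow cap within 10 mm of their places (z of marker in the frame of cap_rim below 0.0015 m and distance between marker and cap_rim below 0.004 m and angle between the z axis of marker and the z axis of cap, either way round below 0.1 rad and height (world z) of cap above 0.04 m and contact force between cap and cap_stand below 0.05 N and contact force between the fingers and cap below 0.1 N and contact force between the fingers and marker above 2 N and angle between marker's own z axis and vertical below 0.2 rad and linear speed of marker below 0.02 m/s and distance of each of slim_cap, slim_marker from where it was at the start of the episode below 0.01 m); the arm keeps its last pose, push and grip.
It fails at once if the narrow cap is lifted or shifted out of its place (distance of slim_cap from where it was at the start of the episode above 0.02 m).
It fails at once if the slim marker is pulled out or tipped (distance of slim_marker from where it was at the start of the episode above 0.02 m).
It also fails if it takes over 64 s, if anything falls off the work surface, if the arm or the gripper's body presses on something with over 40 N, if the wrist force passes 120 N, or if a joint passes its speed limit or range.

### The arm

A 7-joint arm with a two-finger parallel gripper is mounted at the origin on a cart in front of the work surface, level with it; the furniture and walls round the work are solid. World frame = base frame: x ahead of the robot, y to its left, z up, the work surface at z = 0. Lengths are in m, angles in rad, forces in N, time in s.
With the tool pointing down it reaches from about 0.4 to 0.85 m from the base axis. Payload 4.5 kg.
Tool frame: the origin (TCP) lies at the very end of the fingers, on their centre line; the grasp point (between the pads) lies 19 mm behind it (r.grip_depth is the z of the grasp point in the tool frame, in m); z points along the fingers, y is the line along which they close (so a half turn about z gives the same grasp; the last joint's range is limited). The gripper opens to 88 mm and grips with 3 to 60 N. Pads are 18 mm wide; open, the fingers measure 123 mm over their backs; the gripper's body (75 mm by 187 mm) begins 45 mm behind the grasp point.
Start: joints at [1.143, 0.689, -0.195, 1.565, 0.157, 0.902, -0.215], TCP at [0.279, -0.56, 0.239] pointing down, gripper open.
Joint ranges: [-3.01, 3.01], [-0.46, 2.08], [-1.47, 1.51], [0.13, 2.56], [-1, 4.14], [0.04, 2.09], [-2.66, 2.66]. Speed limits (rad/s): [2.57, 2.57, 3.14, 3.14, 3.14, 3.14, 3.14].

### API

Orientations are given as a unit quaternion [x, y, z, w].
In Python, from plant import r, snapshot, camera_params, finish_job gives the robot as it stands (r), with the cameras as plain functions and the job as plain functions.
- The arm moves only by the shell command python3 steer.py [FORCE], which reads ROWS from standard input. ROWS is a JSON list of rows, 1 to 10 of them, each an object with the fields jaw (the opening from 0.0 (shut) to 1.0 (fully open)), sx, sy, sz (the shift in m), wx, wy, wz (a rotation vector in rad); a field left out counts as zero (the opening has to be given); each row is the pose to reach, as a shift and turn from the pose commanded when the command began, along the tool's axes at that moment; what a row does not reach only later rows make up. A row lasts 1/10 s, in which the tool goes at most 0.05 m and 0.15 rad, less where a joint would pass 70% of its speed; a pose out of reach is approached as far as the arm can. The fingers move at their own pace and stop on an object; FORCE is the grip in N (left out, the last holds). Time passes only in rows, so rows that do not move let the fingers close. It prints the time, the measured TCP pose, the force, the opening and the grip force at its end. Input that does not fit is refused with a message, and nothing moves.
- r.get_state(): the state, without advancing time (a new reading comes with each control period).
- snapshot(name): name is "scene" or "top" or "wrist"; returns the picture (400x640x3 uint8, red, green, blue); there is no depth.
- camera_params(name): a dict with "fx", "fy", "cx", "cy" (pixels), "k1" (the pictures are not rectified: a ray, as slopes to the right and down, at radius r is drawn at 1 + k1 r^2 times it, then the intrinsics apply), "rvec" (rotation vector, rad) and "tvec" (3), from world to camera coordinates, as OpenCV has them. Camera axes: x right, y down, z forward; pixel columns grow to the right and rows downward; lengths in m; the calibration is good to about 2 mm. A picture is of the moment at which its call begins: read the wrist's pose just before it. camera_params takes no time and is no camera call; for the wrist camera it gives the pose at the moment of the call.
- finish_job(): hands the job in; it is judged then, once.
The state is a dict: "clock": time; "q": joint angles; "qd": joint speeds; "joint_torque": joint torques, N m; "tool_pos": TCP position; "eef_rot": TCP orientation; "contact_force": force on the tool from outside, world axes, zero at the start; "moment": the same for the moment, N m; "opening": opening from 0.0 (shut) to 1.0 (fully open); "finger_force": force on a finger pad.
Only numpy, scipy, OpenCV 4.12 (cv2) and the standard library are available. Lean on these libraries where they do the work, as an engineer would, in place of code of your own. Each camera call takes 0.05 s, during which the arm holds its last target. There are 200 camera calls.

## Working session

There is one attempt and no reset: what is moved stays moved. The work goes in short steps, Python scripts to look and compute and a shell command to move; the robot and the scene stay as the last step left them, time stands still between calls to the robot, and variables do not carry over. Pictures are saved under pics/ and viewed, at most 10 in all, crops included, and the job is handed in when it is done.

```bash
ls; mkdir -p pics; python3 - <<'E'
from plant import r, snapshot, camera_params, finish_job
import cv2
for n in("scene","top"):
    im=snapshot(n); cv2.imwrite(f"pics/{n}0.png",im[:,:,::-1]); p=camera_params(n); print(n,p)
s=r.get_state(); print({k:s[k] for k in("clock","tool_pos","eef_rot","contact_force","opening","finger_force")}, r.grip_depth)
E
```

```text
pics
plant.py
steer.py
scene {'fx': 363.77237404936466, 'fy': 363.77237404936466, 'cx': 319.0293686202029, 'cy': 201.56122518557385, 'k1': 0.014789108798550941, 'rvec': array([ 1.032374  , -2.48777019,  0.95424967]), 'tvec': array([0.3365614 , 0.3020166 , 0.68100616])}
top {'fx': 399.45021963635565, 'fy': 399.45021963635565, 'cx': 319.97810580858265, 'cy': 201.87909569076422, 'k1': -0.08857218594803627, 'rvec': array([ 2.16520603, -2.12401164,  0.13149531]), 'tvec': array([-8.09992968e-04,  4.69981973e-01,  9.51517350e-01])}
{'clock': 0.1, 'tool_pos': array([ 0.27816936, -0.55905131,  0.23798908]), 'eef_rot': array([ 9.73448152e-01,  2.28906160e-01, -2.61984247e-04, -7.73026855e-04]), 'contact_force': array([-0.06153923, -0.31479071, -0.52111755]), 'opening': 0.9985036526849247, 'finger_force': 0.0} -0.0187
```

View pics/scene0.png

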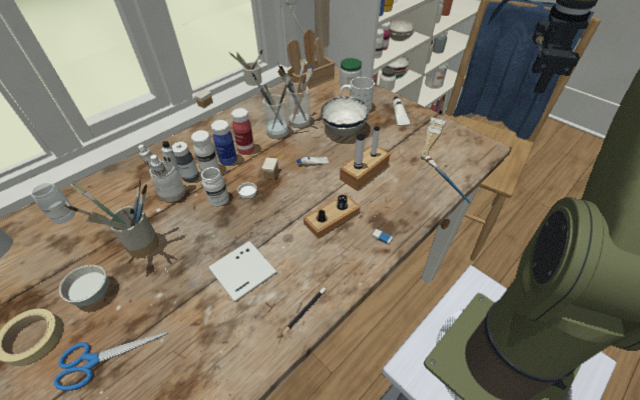

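View pics/top0.png

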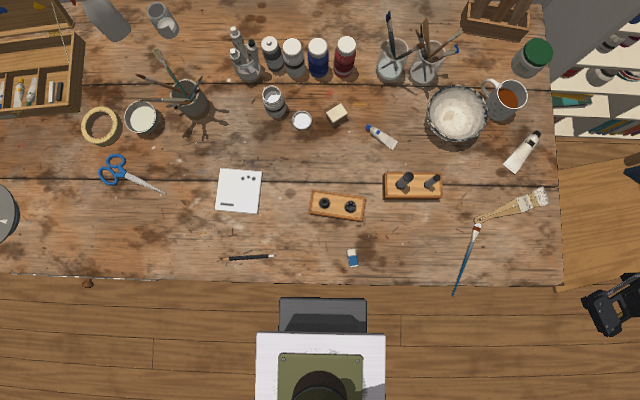

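The scene view shows the rest at (365,165) with two markers, the cap stand at (333,214) and the tile at (243,270). In the top view they are at (413,186), (338,206) and (239,191). Next I'll get rough positions and a close-up.

```bash
cat > h.py <<'E'
import numpy as np,cv2
from scipy.spatial.transform import Rotation as R
def ray(p,uv):
    K=np.array([[p['fx'],0,p['cx']],[0,p['fy'],p['cy']],[0,0,1]])
    n=cv2.undistortPoints(np.array([[uv]],float),K,np.array([p['k1'],0,0,0.]))[0,0]
    M=R.from_rotvec(p['rvec']).as_matrix(); d=M.T@np.array([*n,1]); return -M.T@p['tvec'],d/np.linalg.norm(d)
def plane(p,uv,z):
    o,d=ray(p,uv); return o+d*(z-o[2])/d[2]
def proj(p,X):
    K=np.array([[p['fx'],0,p['cx']],[0,p['fy'],p['cy']],[0,0,1]])
    return cv2.projectPoints(np.array([X],float),p['rvec'],np.asarray(p['tvec'],float),K,np.array([p['k1'],0,0,0.]))[0][0,0]
def tri(rs):
    A=sum(np.eye(3)-np.outer(d,d) for o,d in rs); b=sum((np.eye(3)-np.outer(d,d))@o for o,d in rs)
    X=np.linalg.solve(A,b); return X,[float(np.linalg.norm((np.eye(3)-np.outer(d,d))@(X-o))) for o,d in rs]
def totool(s,v): return R.from_quat(s['eef_rot']).inv().apply(v)
E
python3 - <<'E'
from h import *; from plant import r, snapshot, camera_params, finish_job
t=camera_params("top"); s=camera_params("scene")
for n,uv,z in(("tile",(239,191),.01),("stand",(338,206),.025),("rest",(413,186),.046),("capL",(324,203),.05),("capR",(350,207),.05)): print(n,plane(t,uv,z).round(3))
for n,a,b in(("tile",(239,191),(243,270)),("capL",(324,203),(321,214)),("capR",(350,207),(342,202))): print(n,tri([ray(t,a),ray(s,b)]))
a=cv2.imread("pics/top0.png")[160:225,300:460]; b=cv2.imread("pics/scene0.png")[115:245,300:400]
a=cv2.resize(a,None,fx=3,fy=3,interpolation=2); b=cv2.resize(b,None,fx=3,fy=3,interpolation=2)
c=np.zeros((390,780,3),np.uint8); c[:195,:480]=a; c[:,480:]=b; cv2.imwrite("pics/crop1.png",c)
w=camera_params("wrist"); st=r.get_state(); M=R.from_rotvec(w['rvec']).as_matrix(); o=-M.T@w['tvec']; print("wristcam in tool",totool(st,o-st['tool_pos']),totool(st,M.T[:,2]),w['fx'],R.from_quat(st['eef_rot']).as_matrix().round(3))
E
```

```text
tile [0.497 0.215 0.01 ]
stand [ 0.461 -0.036  0.025]
rest [ 0.511 -0.219  0.046]
capL [ 0.465 -0.002  0.05 ]
capR [ 0.456 -0.065  0.05 ]
tile (array([0.49915341, 0.21755904, 0.00244259]), [0.0011809617041083154, 0.0011809617041082779])
capL (array([ 4.68065394e-01, -3.93698020e-04,  3.98376072e-02]), [0.002257052737355305, 0.002257052737355438])
capR (array([ 0.45900556, -0.06426437,  0.04005073]), [0.0017711335694626826, 0.0017711335694627624])
wristcam in tool [ 0.07779494 -0.00171412 -0.14694053] [-3.02237416e-01 -1.26482237e-04  9.53232673e-01] 340.5495772259442 [[ 0.895  0.446 -0.001]
 [ 0.446 -0.895  0.001]
 [-0.    -0.002 -1.   ]]
```

View pics/crop1.png

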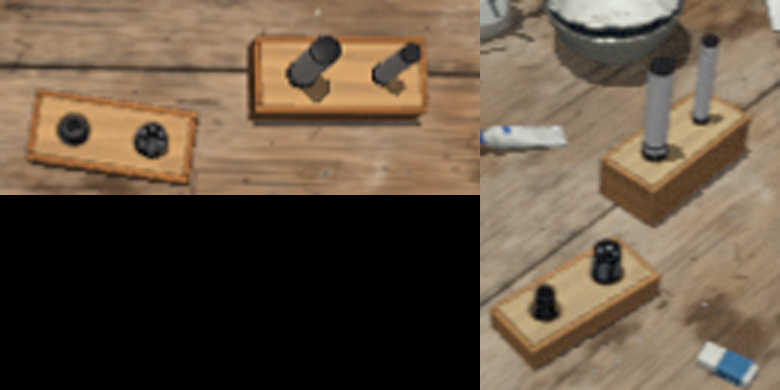

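The crop shows the thicker (broad) marker on the left in the top view, at about (404,180). The slim marker is at (432,183). The wider cap is the right-hand one in the stand, at (350,207). I'll move to a wrist viewpoint between rest and stand, with tool x toward world +y so the fingers close along x.

```bash
echo '[{"jaw": 1, "sx": 0.035, "sy": -0.034, "sz": -0.02, "wz": -0.11}, {"jaw": 1, "sx": 0.07, "sy": -0.068, "sz": -0.04, "wz": -0.22}, {"jaw": 1, "sx": 0.105, "sy": -0.102, "sz": -0.062, "wz": -0.33}, {"jaw": 1, "sx": 0.14, "sy": -0.136, "sz": -0.062, "wz": -0.44}, {"jaw": 1, "sx": 0.175, "sy": -0.17, "sz": -0.062, "wz": -0.55}, {"jaw": 1, "sx": 0.21, "sy": -0.204, "sz": -0.062, "wz": -0.66}, {"jaw": 1, "sx": 0.245, "sy": -0.238, "sz": -0.062, "wz": -0.77}, {"jaw": 1, "sx": 0.28, "sy": -0.272, "sz": -0.062, "wz": -0.89}, {"jaw": 1, "sx": 0.315, "sy": -0.306, "sz": -0.062, "wz": -1.0}, {"jaw": 1, "sx": 0.35, "sy": -0.339, "sz": -0.062, "wz": -1.11}]' | python3 steer.py; echo '[{"jaw": 1}, {"jaw": 1}, {"jaw": 1}]' | python3 steer.py
python3 - <<'E'
from h import *; from plant import r, snapshot, camera_params, finish_job; import pickle
s=r.get_state(); p=camera_params("wrist"); im=snapshot("wrist"); cv2.imwrite("pics/w1.png",im[:,:,::-1]); pickle.dump((s,p),open("w1.pkl","wb")); print(s['q'].round(2),s['tool_pos'],R.from_quat(s['eef_rot']).as_matrix().round(3))
E
```

```text
clock: 1.1
tool_pos: [0.4408, -0.0982, 0.3007]
eef_rot: [0.705, 0.709, -0.0, 0.0]
contact_force: [1.1, -0.8, -0.3]
opening: 1.002
finger_force: 0.0
clock: 1.4
tool_pos: [0.44, -0.1016, 0.3004]
eef_rot: [0.708, 0.706, -0.001, -0.0]
contact_force: [0.9, 0.4, -0.2]
opening: 0.998
finger_force: 0.0
[ 0.51  0.42 -0.57  1.97  0.3   0.84 -0.21] [ 0.44002801 -0.10162163  0.30036416] [[ 0.002  1.    -0.001]
 [ 1.    -0.002 -0.001]
 [-0.001 -0.001 -1.   ]]
```

View pics/w1.png

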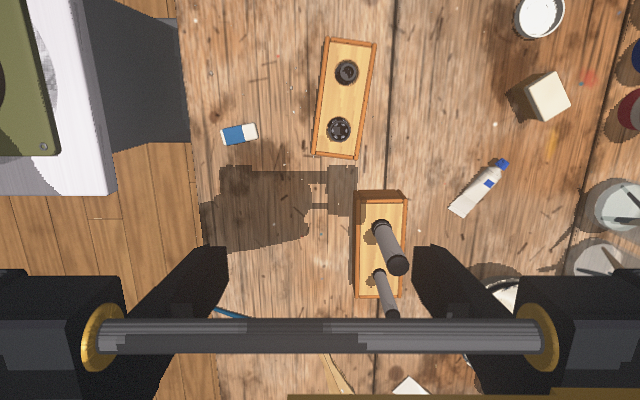

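The wrist view shows the wide cap at (338,130), the narrow cap at (347,72), the broad marker's end at (397,262) and the slim marker's end at about (390,313). I'll take a second view from a shifted pose and measure both views with circles and masks.

```bash
echo '[{"jaw": 1, "sx": 0.02, "sy": 0.04}, {"jaw": 1, "sx": 0.04, "sy": 0.08}, {"jaw": 1, "sx": 0.06, "sy": 0.12}, {"jaw": 1, "sx": 0.06, "sy": 0.12}, {"jaw": 1, "sx": 0.06, "sy": 0.12}, {"jaw": 1, "sx": 0.06, "sy": 0.12}]' | python3 steer.py
python3 - <<'E'
from h import *; from plant import r, snapshot, camera_params, finish_job; import pickle
s=r.get_state(); p=camera_params("wrist"); im=snapshot("wrist"); cv2.imwrite("pics/w2.png",im[:,:,::-1]); pickle.dump((s,p),open("w2.pkl","wb"))
for X in([.456,-.065,.054],[.511,-.187,.147]): print(proj(p,X))
E
```

```text
clock: 2.05
tool_pos: [0.5593, -0.0422, 0.3003]
eef_rot: [0.708, 0.706, -0.001, -0.0]
contact_force: [-0.0, 0.4, -0.2]
opening: 1.0
finger_force: 0.0
[234.51177959 181.49958422]
[275.00840227 317.88968506]
```

View pics/w2.png

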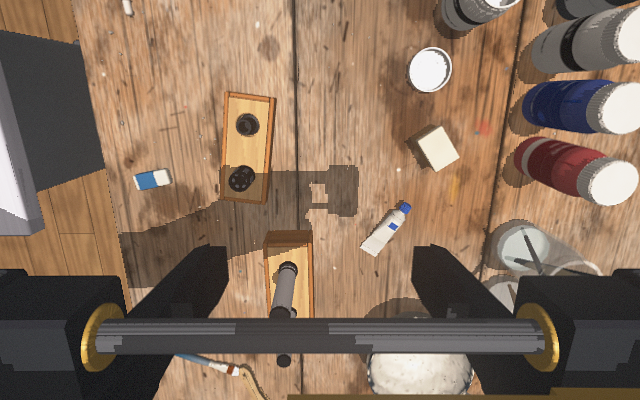

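In this view the wide cap is at (241,179), but the gripper bar hides the marker's end. I'll step back toward −y for a better second view.

```bash
echo '[{"jaw": 1, "sx": -0.04, "sy": -0.01}, {"jaw": 1, "sx": -0.08, "sy": -0.02}, {"jaw": 1, "sx": -0.08, "sy": -0.02}, {"jaw": 1, "sx": -0.08, "sy": -0.02}, {"jaw": 1, "sx": -0.08, "sy": -0.02}]' | python3 steer.py
python3 - <<'E'
from h import *; from plant import r, snapshot, camera_params, finish_job; import pickle
s=r.get_state(); p=camera_params("wrist"); im=snapshot("wrist"); cv2.imwrite("pics/w3.png",im[:,:,::-1]); pickle.dump((s,p),open("w3.pkl","wb"))
p1=pickle.load(open("w1.pkl","rb"))[1]
c=np.zeros((600,800,3),np.uint8)
for j,(f,pp) in enumerate((("w1",p1),("w3",p))):
    im=cv2.imread(f"pics/{f}.png")
    for i,X in enumerate(([.456,-.065,.054],[.511,-.187,.12])):
        u,v=proj(pp,X).astype(int); h=(30,37)[i]; x0,y0=u-h,v-h; print(f,i,x0,y0,"scale",300/(2*h))
        c[j*300:j*300+300,i*300:i*300+300]=cv2.resize(im[y0:y0+2*h,x0:x0+2*h],(300,300),interpolation=0)
cv2.imwrite("pics/crop2.png",c[:,:600])
E
```

```text
clock: 2.6
tool_pos: [0.5405, -0.1192, 0.3011]
eef_rot: [0.707, 0.708, 0.0, -0.0]
contact_force: [-0.3, 1.0, -0.2]
opening: 1.001
finger_force: 0.0
w1 0 305 100 scale 5.0
w1 1 351 217 scale 4.054054054054054
w3 0 215 85 scale 5.0
w3 1 255 201 scale 4.054054054054054
```

View pics/crop2.png

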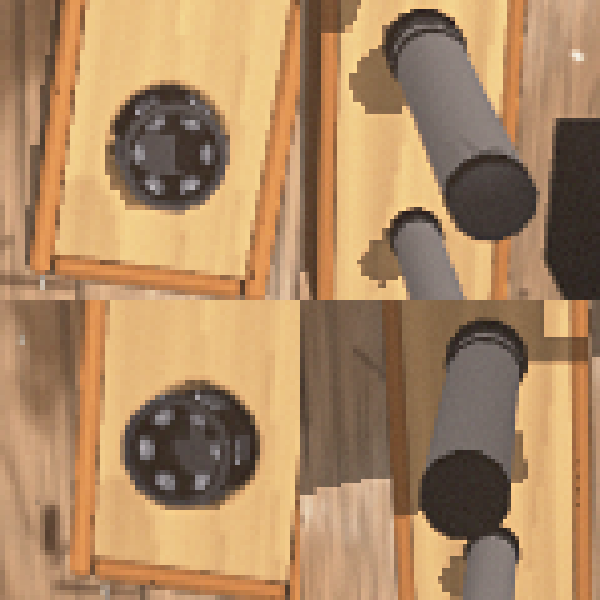

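The crops show the broad marker's dark end disc at about (398,265) in w1 and (296,249) in w3. The wide cap's six tongues are centred near (339.5,130.8) in w1 and (251.4,115) in w3. I'll refine these with masks and triangulate.

```bash
cat > m.py <<'E'
from h import *; import pickle
P={};G={}
for f in("w1","w3"): P[f]=pickle.load(open(f+".pkl","rb"))[1]; G[f]=cv2.imread(f"pics/{f}.png")
seed={"w1":((398,265),(339.3,130.5)),"w3":((295.5,248.5),(251,114.8))}
rs=[[],[],[]]
for f in G:
    g=G[f].max(2).astype(int)
    # end disc: dark, connected at the seed
    (u,v),cs=seed[f]; u,v=int(u),int(v)
    L=cv2.GaussianBlur(G[f].max(2),(3,3),0)
    m=(L<72).astype(np.uint8); w=np.zeros_like(m); w[v-14:v+15,u-14:u+15]=1; m=cv2.morphologyEx(m*w,cv2.MORPH_OPEN,np.ones((7,7),np.uint8))
    c=max(cv2.findContours(m,0,1)[0],key=cv2.contourArea); (x,y),ax,_=cv2.fitEllipse(cv2.convexHull(c)); print(f,"end",round(x,1),round(y,1),np.round(ax,1))
    rs[0].append(ray(P[f],(x,y)))
    # tongues: lighter blobs in the dark mouth
    u,v=np.round(cs).astype(int); sub=g[v-9:v+10,u-9:u+10]; yy,xx=np.mgrid[-9:10,-9:10]
    t=((sub>95)&(np.hypot(xx,yy)<9)).astype(np.uint8); n,_,st,ce=cv2.connectedComponentsWithStats(t)
    ce=ce[1:][st[1:,4]>1]+[u-9,v-9]; print(f,"tongues",ce.round(1).tolist())
    h=cv2.minEnclosingCircle(ce.astype(np.float32)) if len(ce) else None; print(h)
    # whole cap outline on the wood
    o=g[v-25:v+26,u-25:u+26]<100
    c=max(cv2.findContours(o.astype(np.uint8),0,1)[0],key=cv2.contourArea); print("cap bbox",np.add(cv2.boundingRect(c),[u-25,v-25,0,0]))
    rs[1].append(ray(P[f],h[0]) if h else ray(P[f],cs))
    rs[2].append(ray(P[f],cs))
for n,q in zip(("end","tongues","seed"),rs): print(n,tri(q))
E
python3 m.py
```

```text
w1 end 398.4 267.6 [12.9 20.3]
w1 tongues [[335.6, 123.8], [342.7, 124.4], [335.7, 129.5], [345.7, 130.5], [335.5, 136.0], [342.4, 136.5]]
((339.0, 130.14999389648438), 7.203046798706055)
cap bbox [327 117  23  25]
w3 end 295.5 248.4 [20.7 21.8]
w3 tongues [[247.1, 108.1], [254.0, 108.5], [243.8, 114.5], [257.6, 114.8], [247.6, 120.9], [254.9, 120.9]]
((251.0, 114.5), 7.46041202545166)
cap bbox [240 102  27  24]
end (array([ 0.51572557, -0.18563341,  0.14843606]), [0.0013635039906935897, 0.0013635039906935778])
tongues (array([ 0.46083391, -0.06484337,  0.04752781]), [0.00010072766404263942, 0.00010072766404265775])
seed (array([ 0.46110487, -0.06508138,  0.04901669]), [0.0001002016019155831, 0.00010020160191557501])
```

```bash
python3 - <<'E'
from h import *; import pickle; from plant import r, snapshot, camera_params, finish_job
p1,p3=[pickle.load(open(f+".pkl","rb"))[1] for f in("w1","w3")]
E,_e=tri([ray(p1,(398.1,265.2)),ray(p3,(295.5,248.4))]); print("end",E,_e)
# collar: extents read off crop2: w1 collar centre ~ (425,38)->, w3 (487,352)
a=(351+125/4.054-.5,217+40/4.054-.5); b=(255+187/4.054-.5,201+53/4.054-.5)
print("collar",tri([ray(p1,a),ray(p3,b)]))
t=camera_params("top"); print("end on plane, top cam", plane(t,(300+323/3,160+50/3),.147))
s=r.get_state(); g=np.array([E[0],E[1],.088]); print(totool(s,g-s['tool_pos']))
E
```

```text
end [ 0.51579116 -0.18561544  0.145977  ] [0.0002639964576691879, 0.0002639964576691026]
collar (array([ 0.51572838, -0.18428285,  0.04901299]), [0.00012709640974468197, 0.0001270964097446235])
end on plane, top cam [ 0.51357812 -0.18483607  0.147     ]
[-0.06694005 -0.02528146  0.21303456]
```

The heights agree: barrel end at 0.146 m (0.147 expected) and collar at 0.049 m. I'll go over the marker, then descend around it.

```bash
echo '[{"jaw": 1, "sx": -0.034, "sy": -0.013}, {"jaw": 1, "sx": -0.067, "sy": -0.0253}, {"jaw": 1, "sx": -0.067, "sy": -0.0253, "sz": 0.05}, {"jaw": 1, "sx": -0.067, "sy": -0.0253, "sz": 0.09}, {"jaw": 1, "sx": -0.067, "sy": -0.0253, "sz": 0.13}, {"jaw": 1, "sx": -0.067, "sy": -0.0253, "sz": 0.16}, {"jaw": 1, "sx": -0.067, "sy": -0.0253, "sz": 0.19}, {"jaw": 1, "sx": -0.067, "sy": -0.0253, "sz": 0.213}, {"jaw": 1, "sx": -0.067, "sy": -0.0253, "sz": 0.213}, {"jaw": 1, "sx": -0.067, "sy": -0.0253, "sz": 0.213}]' | python3 steer.py && echo '[{"jaw": 0}, {"jaw": 0}, {"jaw": 0}, {"jaw": 0}, {"jaw": 0}, {"jaw": 0}, {"jaw": 0}, {"jaw": 0}]' | python3 steer.py 50
```

```text
clock: 3.65
tool_pos: [0.5162, -0.1859, 0.0881]
eef_rot: [0.706, 0.708, 0.0, -0.0]
contact_force: [-0.2, 0.5, 1.1]
opening: 1.002
finger_force: 0.0
clock: 4.45
tool_pos: [0.5156, -0.187, 0.0877]
eef_rot: [0.707, 0.707, -0.0, -0.0]
contact_force: [0.3, 0.2, -0.1]
opening: 0.298
finger_force: 0.0
```

```bash
echo '[{"jaw": 0}, {"jaw": 0}, {"jaw": 0}, {"jaw": 0}, {"jaw": 0}]' | python3 steer.py && echo '[{"jaw": 0, "sz": -0.02}, {"jaw": 0, "sz": -0.05}, {"jaw": 0, "sz": -0.09}, {"jaw": 0, "sz": -0.12}, {"jaw": 0, "sz": -0.12}, {"jaw": 0, "sz": -0.12}]' | python3 steer.py
python3 - <<'E'
from h import *; from plant import r, snapshot, camera_params, finish_job
s=r.get_state(); print(s['finger_force'],s['opening']); tgt=np.array([.50,.2165,.2]); print(totool(s,tgt-s['tool_pos']))
p=camera_params("wrist"); im=snapshot("wrist"); cv2.imwrite("pics/g1.png",im[:,:,::-1])
for dz in (.0433,.0033): print(proj(p,s['tool_pos']+[0,0,dz-.0]))
E
```

```text
clock: 4.95
tool_pos: [0.5156, -0.187, 0.0877]
eef_rot: [0.707, 0.707, 0.0, 0.0]
contact_force: [-0.2, -0.2, -0.4]
opening: 0.236
finger_force: 50.0
clock: 5.55
tool_pos: [0.5154, -0.1873, 0.2079]
eef_rot: [0.707, 0.707, -0.0, 0.0]
contact_force: [-0.4, -0.4, -0.6]
opening: 0.24
finger_force: 50.0
50.0000830180943 0.23962523034909045
[ 0.4037955  -0.01513362  0.0076648 ]
[323.14178671 323.28260146]
[322.29137938 268.22014118]
```

View pics/g1.png

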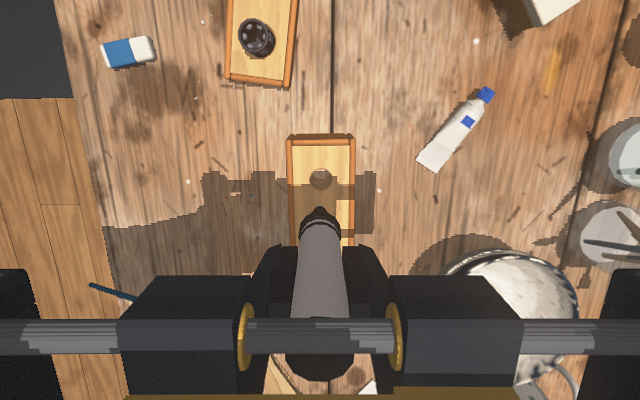

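The broad marker is lifted out with its nib at (320,207), and its well at (321,178) is empty. Next is the tile, staying high on the way.

```bash
echo '[{"jaw": 0, "sx": 0.04, "sy": -0.002}, {"jaw": 0, "sx": 0.08, "sy": -0.004}, {"jaw": 0, "sx": 0.125, "sy": -0.006}, {"jaw": 0, "sx": 0.17, "sy": -0.008}, {"jaw": 0, "sx": 0.215, "sy": -0.01}, {"jaw": 0, "sx": 0.26, "sy": -0.011}, {"jaw": 0, "sx": 0.305, "sy": -0.012}, {"jaw": 0, "sx": 0.35, "sy": -0.014}, {"jaw": 0, "sx": 0.38, "sy": -0.015}, {"jaw": 0, "sx": 0.404, "sy": -0.015}]' | python3 steer.py 60; echo '[{"jaw": 0, "sz": 0.03}, {"jaw": 0, "sz": 0.06}, {"jaw": 0, "sz": 0.09}, {"jaw": 0, "sz": 0.105}, {"jaw": 0, "sz": 0.105}, {"jaw": 0, "sz": 0.105}, {"jaw": 0, "sz": 0.105}]' | python3 steer.py
python3 - <<'E'
from h import *; from plant import r, snapshot, camera_params, finish_job
t=camera_params("top"); im=snapshot("top"); cv2.imwrite("pics/t2.png",im[:,:,::-1]); s=r.get_state(); print(s['tool_pos'],s['contact_force'])
# tile extents by mask in first top picture
g=cv2.imread("pics/top0.png"); m=cv2.inRange(g,(190,190,190),(255,255,255)); n,_,st,ce=cv2.connectedComponentsWithStats(m)
for a,c in zip(st[1:],ce[1:]):
    if a[4]>800 and 200<c[0]<280: print(a,[plane(t,q,.01).round(3) for q in((a[0],a[1]+a[3]),(a[0]+a[2],a[1]))])
E
```

```text
clock: 6.6
tool_pos: [0.4985, 0.2193, 0.206]
eef_rot: [0.706, 0.709, -0.001, -0.001]
contact_force: [0.4, -0.0, -0.2]
opening: 0.233
finger_force: 60.0
clock: 7.3
tool_pos: [0.5005, 0.2172, 0.1032]
eef_rot: [0.707, 0.707, 0.0, 0.0]
contact_force: [-0.1, 0.4, -0.8]
opening: 0.232
finger_force: 60.0
[0.50061689 0.21720307 0.1034061 ] [ 0.05815396  0.19658825 -1.02432072]
[ 215  169   47   44 1659] [array([0.44 , 0.274, 0.01 ]), array([0.555, 0.159, 0.01 ])]
```

The marker is over the tile's centre, with the tip about 11 mm above it. I'll press gently.

```bash
echo '[{"jaw": 0, "sz": 0.006}, {"jaw": 0, "sz": 0.01}, {"jaw": 0, "sz": 0.012}, {"jaw": 0, "sz": 0.013}, {"jaw": 0, "sz": 0.014}, {"jaw": 0, "sz": 0.014}]' | python3 steer.py;echo '[{"jaw": 0, "sz": 0.001}, {"jaw": 0, "sz": 0.002}, {"jaw": 0, "sz": 0.002}, {"jaw": 0, "sz": 0.002}]' | python3 steer.py
```

```text
clock: 7.95
tool_pos: [0.5002, 0.217, 0.0889]
eef_rot: [0.707, 0.707, 0.0, 0.0]
contact_force: [-0.5, 0.3, 4.4]
opening: 0.238
finger_force: 60.0
clock: 8.35
tool_pos: [0.5003, 0.217, 0.0869]
eef_rot: [0.707, 0.707, 0.0, 0.0]
contact_force: [-0.2, 0.2, 4.9]
opening: 0.234
finger_force: 60.0
```

```bash
echo '[{"jaw": 0, "sz": 0.001}, {"jaw": 0, "sz": 0.001}, {"jaw": 0, "sz": 0.001}, {"jaw": 0, "sz": 0.001}]' | python3 steer.py; python3 -c "
from plant import r, snapshot, camera_params, finish_job
print(r.get_state()['contact_force'])"
```

```text
clock: 8.75
tool_pos: [0.5003, 0.217, 0.0862]
eef_rot: [0.707, 0.707, 0.0, 0.0]
contact_force: [-0.4, -0.3, 8.6]
opening: 0.237
finger_force: 60.0
[-0.40525458 -0.29859707  8.62531375]
```

The force of about 9 N is above the 7 N that presses the nib fully in. I'll hold for more than 2 s.

```bash
Z='x'; echo '[{"jaw": 0}, {"jaw": 0}, {"jaw": 0}, {"jaw": 0}, {"jaw": 0}, {"jaw": 0}, {"jaw": 0}, {"jaw": 0}, {"jaw": 0}, {"jaw": 0}]' | python3 steer.py | grep -E "tool_pos|contact"; echo '[{"jaw": 0}, {"jaw": 0}, {"jaw": 0}, {"jaw": 0}, {"jaw": 0}, {"jaw": 0}, {"jaw": 0}, {"jaw": 0}, {"jaw": 0}, {"jaw": 0}]' | python3 steer.py| grep -E "tool_pos|contact"; echo '[{"jaw": 0}, {"jaw": 0}, {"jaw": 0}]' | python3 steer.py; echo '[{"jaw": 0, "sz": -0.03}, {"jaw": 0, "sz": -0.06}, {"jaw": 0, "sz": -0.09}, {"jaw": 0, "sz": -0.11}, {"jaw": 0, "sz": -0.11}, {"jaw": 0, "sz": -0.11}]' | python3 steer.py
python3 -c "
from h import *; from plant import r, snapshot, camera_params, finish_job
s=r.get_state(); print(totool(s,np.array([.461,-.065,.2])-s['tool_pos']))"
```

```text
tool_pos: [0.5003, 0.217, 0.0862]
contact_force: [-0.7, -0.5, 7.6]
tool_pos: [0.5003, 0.217, 0.0862]
contact_force: [-0.9, -0.6, 7.9]
clock: 11.05
tool_pos: [0.5003, 0.217, 0.0862]
eef_rot: [0.707, 0.707, 0.0, 0.0]
contact_force: [-1.7, -1.2, 8.3]
opening: 0.236
finger_force: 60.0
clock: 11.65
tool_pos: [0.5, 0.2167, 0.1951]
eef_rot: [0.707, 0.707, -0.0, 0.0]
contact_force: [0.4, -0.8, -1.9]
opening: 0.236
finger_force: 60.0
[-0.28165059 -0.03925149 -0.00477742]
```

The nib has been held in for 2.7 s. Now I'll move above the wide cap.

```bash
echo '[{"jaw": 0, "sx": -0.04, "sy": -0.005}, {"jaw": 0, "sx": -0.08, "sy": -0.01}, {"jaw": 0, "sx": -0.12, "sy": -0.016}, {"jaw": 0, "sx": -0.16, "sy": -0.022}, {"jaw": 0, "sx": -0.2, "sy": -0.028}, {"jaw": 0, "sx": -0.24, "sy": -0.034}, {"jaw": 0, "sx": -0.27, "sy": -0.0375}, {"jaw": 0, "sx": -0.2815, "sy": -0.0392}, {"jaw": 0, "sx": -0.2815, "sy": -0.0392, "sz": 0.015}, {"jaw": 0, "sx": -0.2815, "sy": -0.0392, "sz": 0.03}]' | python3 steer.py; echo '[{"jaw": 0, "sz": 0.005}, {"jaw": 0, "sz": 0.005}, {"jaw": 0, "sz": 0.005}, {"jaw": 0, "sz": 0.005}]' | python3 steer.py
python3 - <<'E'
from h import *; from plant import r, snapshot, camera_params, finish_job
s=r.get_state(); p=camera_params("wrist"); im=snapshot("wrist"); cv2.imwrite("pics/c1.png",im[:,:,::-1]); import pickle; pickle.dump((s,p),open("c1.pkl","wb"))
sp=camera_params("scene"); i2=snapshot("scene")
tip=s['tool_pos']-[0,0,.0817]; cap=np.array([.461,-.065,.054]); print(s['tool_pos'],tip)
o=[]
for q,img in((p,im),(sp,i2)):
    a,b=proj(q,tip),proj(q,cap); print(a,b,proj(q,cap-[0,0,.0065]))
    u,v=((a+b)/2).astype(int); h=40; u=max(u,h); v=max(v,h); print(u-h,v-h); o.append(cv2.resize(img[v-h:v+h,u-h:u+h],(400,400),interpolation=0))
cv2.imwrite("pics/c1c.png",np.hstack(o)[:,:,::-1])
E
```

```text
clock: 12.65
tool_pos: [0.4613, -0.064, 0.1647]
eef_rot: [0.707, 0.707, 0.0, -0.0]
contact_force: [0.7, 0.5, -0.9]
opening: 0.236
finger_force: 60.0
clock: 13.05
tool_pos: [0.4617, -0.0642, 0.1611]
eef_rot: [0.707, 0.708, 0.0, 0.0]
contact_force: [0.5, -0.2, -1.4]
opening: 0.238
finger_force: 60.0
[ 0.46165102 -0.06419618  0.1611149 ] [ 0.46165102 -0.06419618  0.0794149 ]
[321.32645659 209.08243324] [320.31756834 199.36882402] [320.29695688 196.91934147]
280 164
[342.54553118 190.57153585] [342.54479353 197.71953914] [342.438405   199.50777889]
302 154
```

View pics/c1c.png

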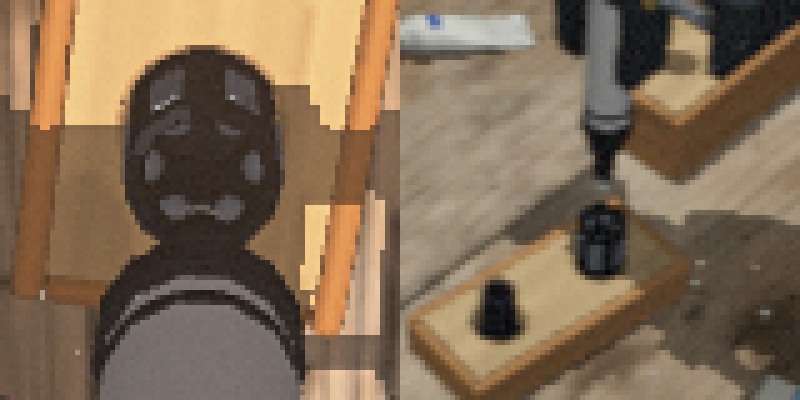

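The wrist crop shows the marker's collar (columns about 299.6–340.6) lined up with the wide cap (305–336.4). The scene crop shows the nib directly over the cap. I'll quantify the remaining offset using the same camera for both parts.

```bash
python3 - <<'E'
from h import *; import pickle
s,p=pickle.load(open("c1.pkl","rb")); im=cv2.imread("pics/c1.png"); 
g=im.max(2).astype(int)
for v in range(176,190,2):
    row=np.where(g[v,295:346]<75)[0]+295; print(v,row.min(),row.max(),(row.min()+row.max())/2)
for v in range(218,242,3):
    k=cv2.cvtColor(im[v:v+1],cv2.COLOR_BGR2HSV)[0]; row=np.where((k[:,1]<60)&(k[:,2]<150))[0]; row=row[(row>285)&(row<355)]; print("m",v,row.min(),row.max(),(row.min()+row.max())/2)
z=s['tool_pos'][2]-.042
for c in(319.5,320,320.5,321.5): print(c,plane(p,(c,230),z+.006)[0],plane(p,(c,196),.054)[0])
E
```

```text
176 312 328 320.0
178 310 331 320.5
180 308 332 320.0
182 307 333 320.0
184 306 334 320.0
186 306 334 320.0
188 306 334 320.0
m 218 305 332 318.5
m 221 306 336 321.0
m 224 301 337 319.0
m 227 300 338 319.0
m 230 301 339 320.0
m 233 299 340 319.5
m 236 301 340 320.5
m 239 299 340 319.5
319.5 0.4603386921369412 0.4603575790758676
320 0.4606286421273494 0.4607475943968702
320.5 0.46091859244167455 0.46113761014138605
321.5 0.4614984938508095 0.46191764265166735
```

The x alignment is within 0.3 mm. In y the marker sits about 1.5 mm toward +y in the grip, so I'll shift −2 mm and lower into the mouth.

```bash
echo '[{"jaw": 0, "sx": -0.002}, {"jaw": 0, "sx": -0.002, "sz": 0.006}, {"jaw": 0, "sx": -0.002, "sz": 0.012}, {"jaw": 0, "sx": -0.002, "sz": 0.018}, {"jaw": 0, "sx": -0.002, "sz": 0.024}, {"jaw": 0, "sx": -0.002, "sz": 0.03}, {"jaw": 0, "sx": -0.002, "sz": 0.03}, {"jaw": 0, "sx": -0.002, "sz": 0.03}]' | python3 steer.py; echo '[{"jaw": 0, "sz": 0.004}, {"jaw": 0, "sz": 0.008}, {"jaw": 0, "sz": 0.012}, {"jaw": 0, "sz": 0.012}, {"jaw": 0, "sz": 0.012}]' | python3 steer.py
```

```text
clock: 13.95
tool_pos: [0.4612, -0.0665, 0.1305]
eef_rot: [0.707, 0.708, -0.0, -0.0]
contact_force: [-0.2, 1.1, -0.5]
opening: 0.236
finger_force: 60.0
clock: 14.45
tool_pos: [0.4612, -0.0666, 0.1186]
eef_rot: [0.707, 0.707, -0.0, -0.0]
contact_force: [-0.6, 0.7, -0.5]
opening: 0.239
finger_force: 60.0
```

The nib is 17 mm inside with no contact. Now the ridge.

```bash
echo '[{"jaw": 0, "sz": 0.003}, {"jaw": 0, "sz": 0.006}, {"jaw": 0, "sz": 0.009}, {"jaw": 0, "sz": 0.012}, {"jaw": 0, "sz": 0.012}]' | python3 steer.py; echo '[{"jaw": 0, "sz": 0.002}, {"jaw": 0, "sz": 0.004}, {"jaw": 0, "sz": 0.004}]' | python3 steer.py
```

```text
clock: 14.95
tool_pos: [0.461, -0.0665, 0.1063]
eef_rot: [0.707, 0.708, -0.0, -0.0]
contact_force: [0.1, -0.7, 0.0]
opening: 0.238
finger_force: 60.0
clock: 15.25
tool_pos: [0.4622, -0.0662, 0.103]
eef_rot: [0.707, 0.708, 0.001, 0.001]
contact_force: [0.8, 1.1, 3.5]
opening: 0.234
finger_force: 60.0
```

```bash
echo '[{"jaw": 0, "sz": 0.002}, {"jaw": 0, "sz": 0.003}, {"jaw": 0, "sz": 0.003}]' | python3 steer.py; echo '[{"jaw": 0, "sz": 0.0015}, {"jaw": 0, "sz": 0.003}, {"jaw": 0, "sz": 0.003}]' | python3 steer.py
```

```text
clock: 15.55
tool_pos: [0.4624, -0.0661, 0.1002]
eef_rot: [0.707, 0.708, 0.001, 0.001]
contact_force: [1.5, -0.8, 2.8]
opening: 0.233
finger_force: 60.0
clock: 15.85
tool_pos: [0.4611, -0.0666, 0.0963]
eef_rot: [0.707, 0.707, -0.0, -0.0]
contact_force: [2.0, 0.5, -1.6]
opening: 0.235
finger_force: 60.0
```

```bash
echo '[{"jaw": 0, "sz": 0.001}, {"jaw": 0, "sz": 0.001}, {"jaw": 0, "sz": 0.001}]' | python3 steer.py; echo '[{"jaw": 0, "sz": 0.001}, {"jaw": 0, "sz": 0.001}, {"jaw": 0, "sz": 0.001}]' | python3 steer.py
```

```text
clock: 16.15
tool_pos: [0.4615, -0.0664, 0.0958]
eef_rot: [0.707, 0.708, 0.0, 0.0]
contact_force: [0.9, 1.5, 1.9]
opening: 0.233
finger_force: 60.0
clock: 16.45
tool_pos: [0.462, -0.0662, 0.0955]
eef_rot: [0.707, 0.708, 0.001, 0.001]
contact_force: [0.6, 1.2, 9.4]
opening: 0.233
finger_force: 60.0
```

It stops hard at 0.0955 m, against a predicted home of 0.0957 m. I'll press more firmly and hold.

```bash
echo '[{"jaw": 0, "sz": 0.0012}, {"jaw": 0, "sz": 0.0012}, {"jaw": 0, "sz": 0.0012}, {"jaw": 0, "sz": 0.0012}, {"jaw": 0, "sz": 0.0012}, {"jaw": 0, "sz": 0.0012}, {"jaw": 0, "sz": 0.0012}, {"jaw": 0, "sz": 0.0012}, {"jaw": 0, "sz": 0.0012}, {"jaw": 0, "sz": 0.0012}]' | python3 steer.py; echo '[{"jaw": 0}, {"jaw": 0}, {"jaw": 0}, {"jaw": 0}, {"jaw": 0}]' | python3 steer.py
python3 - <<'E'
from h import *; from plant import r, snapshot, camera_params, finish_job
im=snapshot("wrist"); i2=snapshot("scene")
cv2.imwrite("pics/d1.png",np.hstack([cv2.resize(im[150:250,270:370],(400,400),interpolation=0),cv2.resize(i2[154:234,302:382],(400,400),interpolation=0)])[:,:,::-1])
E
```

```text
clock: 17.45
tool_pos: [0.4622, -0.0661, 0.0953]
eef_rot: [0.707, 0.708, 0.001, 0.001]
contact_force: [-1.4, 0.9, 23.0]
opening: 0.23
finger_force: 60.0
clock: 17.95
tool_pos: [0.4622, -0.0662, 0.0953]
eef_rot: [0.707, 0.708, 0.001, 0.001]
contact_force: [-0.0, 2.2, 22.9]
opening: 0.237
finger_force: 60.0
```

View pics/d1.png

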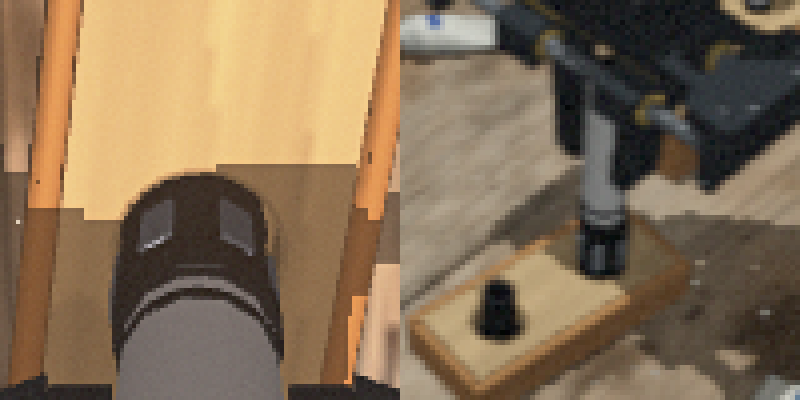

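The collar sits flush on the wide cap's rim in both views, and it has been pressed at 23 N for 1.5 s. Now I'll lift.

```bash
echo '[{"jaw": 0, "sz": -0.005}, {"jaw": 0, "sz": -0.015}, {"jaw": 0, "sz": -0.03}, {"jaw": 0, "sz": -0.06}, {"jaw": 0, "sz": -0.09}, {"jaw": 0, "sz": -0.115}, {"jaw": 0, "sz": -0.125}, {"jaw": 0, "sz": -0.125}, {"jaw": 0, "sz": -0.125}, {"jaw": 0, "sz": -0.125}]' | python3 steer.py; echo '[{"jaw": 0}, {"jaw": 0}, {"jaw": 0}, {"jaw": 0}, {"jaw": 0}]' | python3 steer.py
python3 - <<'E'
from h import *; from plant import r, snapshot, camera_params, finish_job
i2=snapshot("scene"); cv2.imwrite("pics/e1.png",cv2.resize(i2[100:250,280:430],(600,600),interpolation=0)[:,:,::-1])
E
```

```text
clock: 19.05
tool_pos: [0.4602, -0.0668, 0.2173]
eef_rot: [0.707, 0.707, -0.001, -0.001]
contact_force: [-0.5, -0.6, -1.0]
opening: 0.236
finger_force: 60.0
clock: 19.55
tool_pos: [0.4613, -0.0665, 0.2185]
eef_rot: [0.707, 0.708, -0.0, 0.0]
contact_force: [-0.5, 1.0, -0.7]
opening: 0.233
finger_force: 60.0
```

View pics/e1.png

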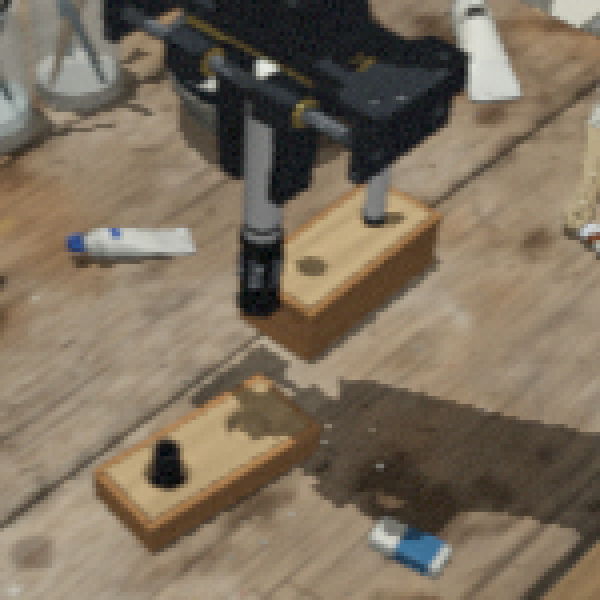

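The capped marker hangs upright, with its cap at crop (261,275), well above the stand. The narrow cap and slim marker are still in their places. I'll hand the job in.

```bash
python3 -c "
from plant import r, snapshot, camera_params, finish_job
print(finish_job())"
```

```text
the job is handed in; nothing more can be done
None
```

I handed the job in, with no verdict returned: the nib was pressed on the tile for 2.7 s, the marker was seated in its wide cap and pressed home at about 23 N for 1.5 s, and it is now held up, upright and still, with the cap on (I saw no separate click peak in the force), while the slim marker and narrow cap looked undisturbed in the last picture.

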